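# Start the dry-block incubator

## Robot

A 6-joint arm with a two-finger parallel gripper is mounted at the origin on the work surface. World frame = base frame: x ahead of the robot, y to its left, z up, the work surface at z = 0. Lengths are in m, angles in rad, forces in N, time in s.
With the tool pointing down it reaches from about 0.325 to 0.775 m from the base axis. Payload 5.5 kg.
Tool frame: the origin (TCP) lies midway between the tips of the shut fingers; the grasp point (between the pads) lies 19 mm behind it; z points along the fingers, y is the direction in which the jaws open and shut (so a half turn about z gives the same grasp; the last joint's range is limited). The gripper opens to 88 mm and grips with 3 to 60 N. Pads are 20 mm wide; open, the fingers measure 115 mm over their backs; the gripper's body (75 mm by 178 mm) begins 61 mm behind the grasp point.
Start: joints at [1.199, 0.091, 1.231, -0, 1.82, -0.057], TCP at [0.186, 0.571, 0.223] pointing down, gripper open.
Joint ranges: [-2.87, 2.87], [-0.86, 2.18], [0.17, 2.46], [-1.51, 4.65], [0.06, 2.69], [-2.65, 2.65]. Speed limits (rad/s): [2.57, 2.57, 3.01, 3.14, 3.14, 3.14].

## Interface

Orientations are given as [roll, pitch, yaw] about the fixed x, y, z axes, in that order (R = Rz(yaw) Ry(pitch) Rx(roll)).
In Python, from cell import env gives the robot as it stands. The module is installed in compiled form; this text tells all that it offers.
- The arm moves only by the tool apply_moves, never from a script. Its argument "deltas" is text: rows parted by semicolons, each of 7 numbers parted by spaces: the shift along the tool's x, y, z in m, then the turn, a rotation vector about the tool's x, y, z in rad, then the closure, from 0 (fully open) to 1 (shut). In form: dx dy dz rx ry rz jaw; .... A call has 1 to 10 rows; each row is the pose to reach, as a shift and turn from the pose commanded when the call began, along the tool's axes at that moment; what a row does not reach only later rows make up. A row lasts 1/8 s, in which the tool goes at most 62.5 mm and 10.7 degrees, less where a joint would pass 70% of its speed; a pose out of reach is approached as far as the arm can. A call with a gripper value outside its range is refused whole. The fingers move at their own pace and stop on an object; the grip force is fixed at half the most. Time passes only in rows, so rows that repeat a pose let the fingers close. It gives the time, the measured TCP pose, the force and the opening at its end, in the units of the state.
- env.sense(): the state, without advancing time (a new reading comes with each control period).
- env.capture(name): name is "side" or "top" or "wrist"; returns a dict with "color" (384x512x3 uint8, red, green, blue), "depth" (384x512 float32, m along the optical axis (not along the pixel's ray), 0 where there is no reading), "camera_matrix" (3x3 intrinsics, pixels), "extrinsics" (4x4, takes a point from camera to world coordinates). Camera axes: x right, y down, z forward; pixel columns grow to the right and rows downward; lengths in m; the calibration is good to about 2 mm. A picture is of the moment at which its call begins.
- env.hand_in(): hands the job in, once; it reports no verdict.
The state is a dict: "t": time; "joint_pos": joint angles; "joint_velocities": joint speeds; "tau": joint torques, N m; "tcp_pos": TCP position; "orientation": TCP orientation; "ft_force": force on the tool from outside, world axes, zero at the start; "wrist_torque": the same for the moment, N m; "grip_width": finger opening in m.
Only numpy, scipy, OpenCV 4.12 (cv2) and the standard library are available. Lean on these libraries where they do the work, as an engineer would, in place of code of your own. Each camera call takes 0.05 s, during which the arm holds its last target. There are 200 camera calls.

## Task

Start the dry-block incubator touching it with the fingertips only, in this order: push its open lid fully shut, push down the orange end of the rocker on the switch box to turn on the power, press the yellow key fully down so that it stays down, then press the green key fully down so that it stays down. Never press the red key, and leave everything else on the bench and the vial on the deck where they stand: nothing is to be picked up.

Things in the scene. Friction and masses are not known exactly. Their poses are not given: they have to be found in the camera images.
- incubator: white bench instrument, fixed to the bench, 260 (x) x 240 (y) x 60 mm high; the front (-x) part, x -130 to -40 mm, is the grey key deck at 60 mm height, on it the keys in a row along y at x = -85 mm, y between -85 and +25 mm, and an amber vial 22 mm across and 40 mm tall at about y = +95 mm. The rear part, x -30 to +130 mm, is a chamber up to 96 mm height, under the hinged lid. Origin: centre of the underside; x points away from the robot at yaw 0, z up
- lid (a joint): hinged lid of the chamber, blue frame with a green window, 150 mm from hinge to front edge, 220 mm wide, 8 mm thick. Hinge along y at the rear: 0 = shut (level, top face 104 mm above the bench), growing as the front edge rises, rad. Stiff hinge: it stays at any angle; 2 to 6 N near the front edge closes it. It stops firmly at 0
- lid_hinge (a point): on the lid's hinge axis, at mid-width and mid-thickness, 100 mm above the bench; z is the lid's upward normal, -x points along the lid to its front edge (both turn with the lid)
- lid_front (a point): on the outer (upper) face of the lid, at mid-width, 130 mm from the hinge axis and 20 mm short of the front edge: a good place to push. Axes as the lid's
- switch_box: grey switch box fixed to the bench, 110 (x) x 64 (y) x 45 mm high, a black frame and the rocker on top. Left or right of the incubator. Origin: centre of the underside; the rocker's orange end lies to its +x, the white end to its -x
- rocker (a joint): rocker switch on the box, a shallow V of two paddles each 28 mm long and 34 mm wide, turning about the box's y axis at 58 mm above the bench. 0 = off: the white paddle lies level and the orange one slopes up, its outer end 69 mm high. 0.4 rad = on: the orange paddle lies level at 58 mm. It stays where it is left; about 3 N near the orange end moves it; stops firmly at both ends
- rocker_orange (a point): on the top face of the orange paddle, at mid-width, 18 mm from the rocker's axis: the place to push; 65 mm above the bench when off, 58 mm when on. Turns with the rocker
- yellow_key (a joint): yellow round push key, cap 28 mm across, on the grey deck of the incubator; pressed third, after the rocker. 0 = up, 0.006 m = fully down. It is a latching key: about 4 N moves it and it stays where it is pushed
- yellow_top (a point): centre of the flat top of the yellow key's cap, 28 mm across; it stands 82 mm above the bench (11 mm above its black collar, 38 mm across) when up and 6 mm lower when down. z up; moves with the cap. The three keys sit in a row, 55 mm apart, in any order
- green_key (a joint): green round push key, cap 28 mm across, on the grey deck of the incubator; pressed last. 0 = up, 0.006 m = fully down. It is a latching key: about 4 N moves it and it stays where it is pushed
- green_top (a point): centre of the flat top of the green key's cap, 28 mm across; it stands 82 mm above the bench (11 mm above its black collar, 38 mm across) when up and 6 mm lower when down. z up; moves with the cap. The three keys sit in a row, 55 mm apart, in any order
- red_key (a joint): red round push key, cap 28 mm across, on the grey deck of the incubator; must stay up. 0 = up, 0.006 m = fully down. It is a latching key: about 4 N moves it and it stays where it is pushed
- red_top (a point): centre of the flat top of the red key's cap, 28 mm across; it stands 82 mm above the bench (11 mm above its black collar, 38 mm across) when up and 6 mm lower when down. z up; moves with the cap. The three keys sit in a row, 55 mm apart, in any order
- rack: loose purple tube rack, 120 x 70 x 45 mm, on the other side of the incubator from the switch box; origin at the centre of its underside
- tube_a: loose white tube with blue cap in the rack, 16 mm across (cap 21), top 104 mm above the bench; origin at its foot
- tube_b: loose white tube with orange cap in the rack, same size; origin at its foot
- vial: loose amber vial with white cap, 22 mm across, 40 mm tall, standing on the incubator's deck beside the keys; origin at its foot
- beaker: loose clear beaker, 72 mm across, 90 mm tall, beyond the incubator; origin at the centre of its foot
- bottle: loose clear bottle with orange cap, 70 mm across, 150 mm tall, beyond the incubator; origin at the centre of its foot
- tub: loose white screw-top tub, 76 mm across, 80 mm tall, at the far left; origin at the centre of its foot
- pen: loose blue marker pen lying along its y at the far right, 130 x 12 x 12 mm; origin at the centre of its underside

How it is judged:
On the way, in this order (a step that is already met when the one before it is completed fails the run):
1. the lid is fully shut (value of joint lid below 0.04 rad), for 0.1 s.
2. the rocker is tipped on (value of joint rocker above 0.33 rad), for 0.1 s.
3. the yellow key is down (value of joint yellow_key above 0.0045 m), for 0.1 s.
4. the green key is down (value of joint green_key above 0.0045 m), for 0.1 s.
At the end, for the whole second after the job is handed in: The lid is shut (within 0.04 rad), the rocker is on (over 0.33 of 0.4 rad), the yellow and green keys are down (over 4.5 of 6 mm), the red key is up (under 2 mm), and every loose thing stands upright within 25 mm of where it was (value of joint lid below 0.04 rad and value of joint rocker above 0.33 rad and value of joint each of yellow_key, green_key above 0.0045 m and value of joint red_key below 0.002 m and distance of each of rack, tube_a, tube_b, vial, beaker, bottle, tub, pen from where it was at the start of the episode below 0.025 m and angle between each of rack, tube_a, tube_b, vial, beaker, bottle, tub, pen's own z axis and vertical below 0.35 rad); the robot touches nothing.
It fails at once if the arm or the gripper body, rather than the fingers, pushes the incubator or the switch box (contact force between the arm and incubator above 5 N or contact force between the arm and switch_box above 5 N).
It fails at once if the red key is pressed (value of joint red_key above 0.0025 m).
It fails at once if the power is switched on while the lid is open (value of joint rocker above 0.25 rad and value of joint lid above 0.08 rad).
It fails at once if a key is pressed before its turn: either key before the power is on, or the green key before the yellow one ((value of joint rocker below 0.25 rad and value of joint any of yellow_key, green_key above 0.003 m) or (value of joint green_key above 0.003 m and value of joint yellow_key below 0.003 m)).
It fails at once if a loose thing is lifted, carried, pushed away or knocked over (distance of any of rack, tube_a, tube_b, vial, beaker, bottle, tub, pen from where it was at the start of the episode above 0.03 m or angle between any of rack, tube_a, tube_b, vial, beaker, bottle, tub, pen's own z axis and vertical above 0.5 rad).
It also fails if it takes over 56 s, if anything falls off the work surface, if the arm or the gripper's body presses on something with over 40 N, if the wrist force passes 120 N, or if a joint passes its speed limit or range.

## Working session

There is one attempt and no reset: what is moved stays moved. The work goes in short steps, Python scripts to look and compute and a tool call to move; the robot and the scene stay as the last step left them, time stands still between calls to the robot, and variables do not carry over. Pictures are saved under pics/ and viewed, about 8 in all and at most 12, crops included, and the job is handed in when it is done.

Besides the shell and the picture viewer there is one more tool, called after ">>>" as name(argument=value, ...), one argument or row to a line, values as JSON. apply_moves: Moves the arm, as the interface text tells. Its arguments: {"type":"object","properties":{"deltas":{"type":"string"}},"required":["deltas"]}

```bash
mkdir -p pics
cat > h.py <<'E'
import numpy as np, cv2
from cell import env
def cap(n,save=None):
    c=env.capture(n)
    if save: cv2.imwrite('pics/'+save,c['color'][:,:,::-1])
    return c
def pts(c):
    d=c['depth'];K=c['camera_matrix'];v,u=np.mgrid[:d.shape[0],:d.shape[1]]
    P=np.stack([(u-K[0,2])/K[0,0]*d,(v-K[1,2])/K[1,1]*d,d],-1)
    T=c['extrinsics'];return P@T[:3,:3].T+T[:3,3]
E
python3 - <<'E'
from h import *
a=cap('top');b=cap('side')
cv2.imwrite('pics/a.png',np.vstack([a['color'],b['color']])[:,:,::-1])
np.savez('a.npz',**a);np.savez('b.npz',**b)
for c in(a,b):print(c['extrinsics'].round(3).tolist(),c['camera_matrix'].round(1).tolist())
print(env.sense())
E
```

```text
[[0.012, -0.981, 0.194, 0.366], [-1.0, -0.012, 0.003, 0.01], [-0.001, -0.194, -0.981, 1.377], [0.0, 0.0, 0.0, 1.0]] [[425.3, 0.0, 253.8], [0.0, 425.3, 191.1], [0.0, 0.0, 1.0]]
[[-0.986, -0.083, 0.144, 0.485], [-0.166, 0.557, -0.814, 0.839], [-0.013, -0.826, -0.563, 0.684], [0.0, 0.0, 0.0, 1.0]] [[431.7, 0.0, 252.6], [0.0, 431.7, 194.0], [0.0, 0.0, 1.0]]
{'t': 0.1, 'joint_pos': array([ 1.19928409e+00,  9.18009652e-02,  1.23173939e+00, -2.00999806e-06,
        1.81981194e+00, -5.66889321e-02]), 'joint_velocities': array([-0.00070973, -0.00177627, -0.00371962,  0.00094709,  0.00177082,
       -0.0005262 ]), 'tau': array([ 2.47553835e-03, -4.47856021e+01, -4.07570422e+01,  7.01851188e-02,
        2.84670753e-02, -1.15561820e-04]), 'tcp_pos': array([0.18568955, 0.57026671, 0.22162427]), 'orientation': array([-3.13983574e+00, -9.77525407e-05,  2.82676877e+00]), 'ft_force': array([ 0.58185173,  0.07525786, -0.45337473]), 'wrist_torque': array([-0.02354077, -0.01491618, -0.01243281]), 'grip_width': 0.08756743975082025}
```

View pics/a.png

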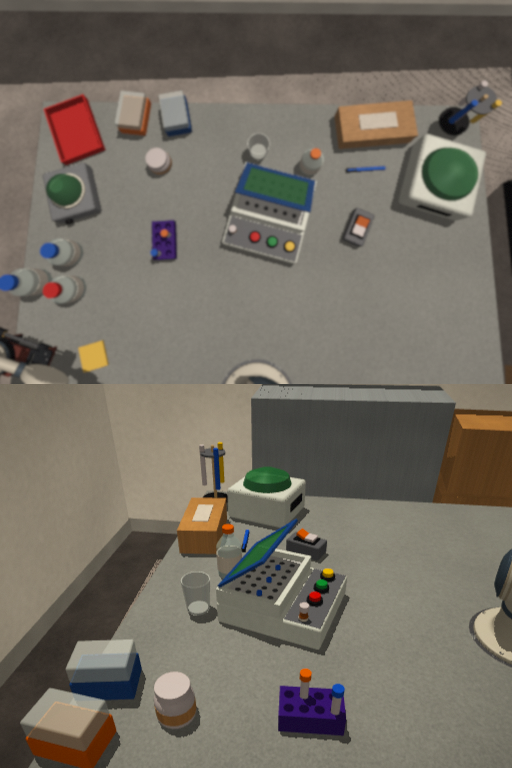

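The top view shows the incubator at about (270,215), with red at (255,237), green at (272,241), yellow at (290,246) and the vial at (233,229). The switch box is at (359,227) and the lid stands open at (275,187). The bottle (312,160) and beaker (258,147) are behind the incubator.

Run:
```python
from h import *
a=dict(np.load('a.npz'));b=dict(np.load('b.npz'))
def ray(c,uv,z):
    K=c['camera_matrix'];T=c['extrinsics'];d=T[:3,:3]@np.array([(uv[0]-K[0,2])/K[0,0],(uv[1]-K[1,2])/K[1,1],1]);o=T[:3,3]
    return o+d*(z-o[2])/d[2]
for n,c,roi,rb in(('top',a,(200,130,390,270),None),('side',b,(210,60,360,260),None)):
    hsv=cv2.cvtColor(c['color'],cv2.COLOR_RGB2HSV);P=pts(c)
    x0,y0,x1,y1=roi
    for col,lo,hi,z in(('red',(0,200,90),(4,255,255),.082),('red2',(174,180,90),(180,255,255),.082),('orange',(5,150,120),(17,255,255),.065),('yellow',(20,150,120),(32,255,255),.082),('green',(50,120,60),(85,255,255),.082),('blue',(100,150,50),(125,255,255),.1)):
        m=cv2.inRange(hsv,lo,hi);k=np.zeros_like(m);k[y0:y1,x0:x1]=m[y0:y1,x0:x1]
        N,L,S,C=cv2.connectedComponentsWithStats(k)
        for i in range(1,N):
            if S[i,4]>12:
                q=P[L==i];q=q[q[:,2]>-.1]
                print(n,col,S[i].tolist(),C[i].round(1),'ray',ray(c,C[i],z).round(3)[:2],'depthmed',np.median(q,0).round(3),'z',np.percentile(q[:,2],[5,95]).round(3))
                if col=='blue' and S[i,4]>100:
                    ct=max(cv2.findContours((L==i).astype(np.uint8),0,2)[0],key=cv2.contourArea)
                    ap=cv2.approxPolyDP(cv2.convexHull(ct),6,True)[:,0]
                    print([ (p.tolist(),P[p[1],p[0]].round(3).tolist()) for p in ap])
# deck & lid plane fit
P=pts(a)
s=P[150:270,215:330].reshape(-1,3)
for nm,lo,hi in(('deck',.056,.064),('sw',.04,.05)):
    Q=P[140:270,215:330] if nm=='deck' else P[200:255,335:385]
    q=Q[(Q[...,2]>lo)&(Q[...,2]<hi)][:,:2].astype(np.float32)
    print(nm,len(q),cv2.minAreaRect(q),cv2.boxPoints(cv2.minAreaRect(q)).round(3).tolist())
```

```text
top orange [311, 149, 9, 10, 69] [315.1 153.3] ray [ 0.752 -0.18 ] depthmed [ 0.728 -0.167  0.15 ] z [0.147 0.154]
top orange [356, 216, 13, 11, 88] [362.5 220.9] ray [ 0.536 -0.323] depthmed [ 0.536 -0.324  0.064] z [0.056 0.07 ]
top yellow [285, 242, 9, 9, 66] [289.1 245.9] ray [ 0.455 -0.094] depthmed [ 0.455 -0.094  0.082] z [0.077 0.085]
top green [268, 237, 8, 9, 58] [271.5 241.1] ray [ 0.469 -0.041] depthmed [ 0.469 -0.041  0.082] z [0.078 0.087]
top blue [237, 165, 76, 45, 413] [274.1 192. ] ray [ 0.617 -0.047] depthmed [ 0.594 -0.034  0.188] z [0.114 0.199]
[([247, 166], [0.696, 0.037, 0.109]), ([312, 182], [0.647, -0.162, 0.113]), ([308, 209], [0.551, -0.138, 0.196]), ([238, 191], [0.6, 0.059, 0.196])]
top blue [357, 167, 27, 4, 38] [369.4 168.5] ray [ 0.695 -0.342] depthmed [ 0.718 -0.364  0.012] z [0.008 0.015]
side red [309, 207, 12, 10, 94] [314.6 211.8] ray [0.484 0.019] depthmed [0.483 0.016 0.079] z [0.062 0.081]
side orange [210, 114, 16, 34, 356] [215.9 128.4] ray [ 0.826 -0.417] depthmed [ 0.817 -0.395  0.078] z [0.076 0.08 ]
side orange [222, 140, 12, 6, 60] [227
[... 1444 characters left out ...]
 [0.082 0.09 ]
side blue [257, 206, 5, 6, 26] [259.  208.5] ray [0.61 0.05] depthmed [0.612 0.034 0.088] z [0.083 0.09 ]
deck 1875 ((0.6051276326179504, -0.04543811082839966), (0.23970985412597656, 0.3573324382305145), 75.66039276123047) [[0.4020000100135803, -0.11699999868869781], [0.7490000128746033, -0.20600000023841858], [0.8080000281333923, 0.026000000536441803], [0.4620000123977661, 0.11500000208616257]]
sw 423 ((0.5204814076423645, -0.3162841200828552), (0.06445024907588959, 0.10957624763250351), 66.9428939819336) [[0.4569999873638153, -0.3240000009536743], [0.5580000281333923, -0.367000013589859], [0.5839999914169312, -0.30799999833106995], [0.4830000102519989, -0.26499998569488525]]
```

Run:
```python
from h import *
a=dict(np.load('a.npz'))['color'];b=dict(np.load('b.npz'))['color']
A=cv2.resize(a[130:270,215:390],None,fx=4,fy=4,interpolation=cv2.INTER_CUBIC)
cv2.imwrite('pics/c.png',A[:,:,::-1])
```

```text
(no output)
```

View pics/c.png

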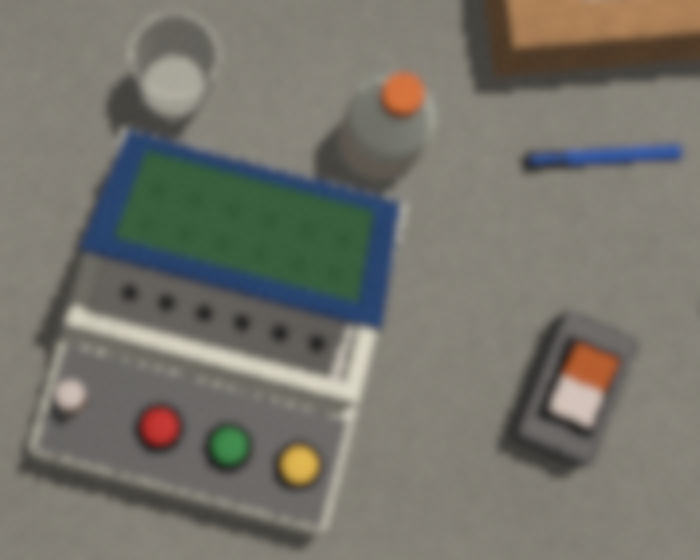

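>>> apply_moves(
  deltas="0 0 -0.03 0 0 0 1; -0.03 -0.025 -0.05 0 0 0 1; -0.07 -0.055 -0.05 0 0 0 1; -0.11 -0.085 -0.05 0 0 0 1; -0.15 -0.115 -0.05 0 0 0 1; -0.19 -0.145 -0.05 0 0 0 1; -0.23 -0.18 -0.05 0 0 0 1; -0.27 -0.21 -0.05 0 0 0 1; -0.31 -0.24 -0.05 0 0 0 1; -0.35 -0.27 -0.05 0 0 0 1",
)

```text
t: 1.35
tcp_pos: [0.4356, 0.2039, 0.2723]
orientation: [-3.141, -0.0, 2.827]
ft_force: [0.4, 1.2, 1.0]
grip_width: 0.0007
```

>>> apply_moves(
  deltas="-0.04 -0.03 0 0 0 0 1; -0.08 -0.06 0 0 0 0 1; -0.12 -0.095 0 0 0 0 1; -0.16 -0.125 0 0 0 0 1; -0.2 -0.155 0 0 0 0 1; -0.225 -0.178 0 0 0 0 1; -0.234 -0.188 0 0 0 0 1; -0.234 -0.188 0 0 0 0 1; -0.234 -0.188 0 0 0 0 1; -0.234 -0.188 0 0 0 0 1",
)

```text
t: 2.6
tcp_pos: [0.599, -0.0446, 0.2732]
orientation: [3.141, 0.001, 2.828]
ft_force: [-0.6, -0.5, -0.3]
grip_width: 0.0005
```

>>> apply_moves(
  deltas="0 0 0.03 0 0 0 1; 0 0 0.06 0 0 0 1; 0 0 0.08 0 0 0 1; 0.002 0 0.09 0 0 0 1; 0.004 0 0.1 0 0 0 1; 0.007 0 0.108 0 0 0 1; 0.01 0 0.116 0 0 0 1; 0.012 0 0.124 0 0 0 1; 0.014 0 0.13 0 0 0 1; 0.014 0 0.13 0 0 0 1",
)

```text
t: 3.85
tcp_pos: [0.5855, -0.0414, 0.1416]
orientation: [-3.141, -0.001, 2.827]
ft_force: [-0.5, 0.6, 0.1]
grip_width: 0.0005
```

Run:
```python
from h import *
b=cap('side');a=cap('top')
A=np.vstack([b['color'][100:270,180:390],a['color'][130:270,200:410][:, :]])
cv2.imwrite('pics/d.png',cv2.resize(A,None,fx=1.9,fy=1.9)[:,:,::-1])
print(env.sense()['ft_force'])
```

```text
[-0.08331526  0.63378862 -0.38497068]
```

View pics/d.png

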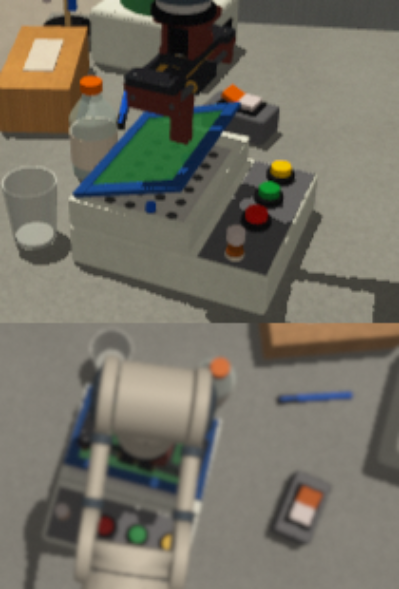

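The side view shows the fingertips on the front part of the lid at about (182,130). The lid is following down, and the vial and keys are untouched.

>>> apply_moves(
  deltas="0.003 0 0.008 0 0 0 1; 0.006 0 0.016 0 0 0 1; 0.009 0 0.024 0 0 0 1; 0.01 0 0.03 0 0 0 1; 0.011 0 0.035 0 0 0 1; 0.011 0 0.038 0 0 0 1; 0.011 0 0.04 0 0 0 1; 0.011 0 0.042 0 0 0 1; 0.011 0 0.042 0 0 0 1; 0.011 0 0.042 0 0 0 1",
)

```text
t: 5.2
tcp_pos: [0.5754, -0.0379, 0.1042]
orientation: [3.141, 0.001, 2.827]
ft_force: [-7.4, 1.5, 15.8]
grip_width: 0.0003
```

>>> apply_moves(
  deltas="0 0 -0.04 0 0 0 1; 0 0 -0.08 0 0 0 1; -0.01 -0.05 -0.08 0 0 0 1; -0.02 -0.1 -0.08 0 0 0 1; -0.03 -0.15 -0.08 0 0 0 1; -0.04 -0.2 -0.08 0 0 0 1; -0.048 -0.25 -0.08 0 0 0 1; -0.053 -0.275 -0.08 0 0 0 1; -0.053 -0.283 -0.08 0 0 0 1; -0.053 -0.283 -0.08 0 0 0 1",
)

```text
t: 6.45
tcp_pos: [0.5385, -0.3227, 0.1805]
orientation: [3.141, -0.001, 2.827]
ft_force: [-0.3, 0.1, -0.1]
grip_width: -0.0001
```

Run:
```python
from h import *
b=cap('side');a=cap('top');w=cap('wrist')
P=pts(a);q=P[150:215,232:312].reshape(-1,3);print('lid z pct',np.percentile(q[:,2],[5,25,50,75,95]).round(3))
A=np.vstack([b['color'][100:270,180:390],a['color'][130:270,200:410]])
A=cv2.resize(A,None,fx=1.9,fy=1.9);W=cv2.resize(w['color'],(400,A.shape[0]//2*1))
W=np.vstack([W,np.zeros((A.shape[0]-W.shape[0],400,3),np.uint8)])
cv2.imwrite('pics/e.png',np.hstack([A,W])[:,:,::-1])
s=env.sense();print(s['tcp_pos'],s['ft_force'])
```

```text
lid z pct [-0.002  0.004  0.101  0.104  0.107]
[ 0.53884952 -0.32205886  0.18089577] [ 0.33802063 -0.43580672 -0.52579773]
```

View pics/e.png

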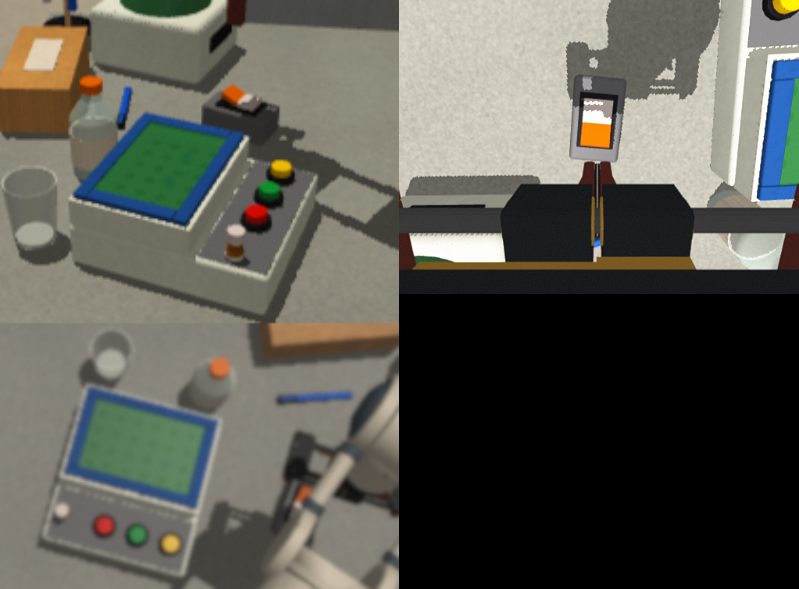

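The lid lies flat at 104 mm. The tip hangs over the orange paddle of the rocker, seen in the wrist view at (597,135), so I press it now.

>>> apply_moves(
  deltas="0 0 0.04 0 0 0 1; 0 0 0.08 0 0 0 1; 0 0 0.1 0 0 0 1; 0 0 0.108 0 0 0 1; 0 0 0.114 0 0 0 1; 0 0 0.119 0 0 0 1; 0 0 0.123 0 0 0 1; 0 0 0.126 0 0 0 1; 0 0 0.126 0 0 0 1; 0 0 0.126 0 0 0 1",
)

```text
t: 7.85
tcp_pos: [0.5394, -0.3242, 0.0582]
orientation: [-3.14, 0.004, 2.827]
ft_force: [0.2, 1.9, 11.8]
grip_width: 0.0003
```

>>> apply_moves(
  deltas="0 0 -0.04 0 0 0 1; 0 0 -0.09 0 0 0 1; 0.03 0.04 -0.1 0 0 0 1; 0.06 0.08 -0.1 0 0 0 1; 0.09 0.12 -0.1 0 0 0 1; 0.12 0.155 -0.1 0 0 0 1; 0.142 0.183 -0.1 0 0 0 1; 0.15 0.194 -0.1 0 0 0 1; 0.15 0.194 -0.1 0 0 0 1; 0.15 0.194 -0.1 0 0 0 1",
)

```text
t: 9.1
tcp_pos: [0.4559, -0.0936, 0.1544]
orientation: [-3.141, -0.0, 2.826]
ft_force: [0.1, -0.9, 0.6]
grip_width: 0.0006
```

Run:
```python
from h import *
b=cap('side');a=cap('top')
A=np.vstack([b['color'][110:260,230:390],a['color'][170:270,215:375+0]])
cv2.imwrite('pics/f.png',cv2.resize(A,None,fx=2.4,fy=2.4)[:,:,::-1])
P=pts(a);h=cv2.cvtColor(a['color'],cv2.COLOR_RGB2HSV)
m=cv2.inRange(h,(5,150,100),(17,255,255))>0;m[:, :340]=0;m[:200]=0;m[250:]=0;m[:,390:]=0
print('rocker orange z',m.sum(),np.percentile(P[m][:,2],[5,50,95]).round(3))
s=env.sense();print(s['tcp_pos'],s['ft_force'])
```

```text
rocker orange z 95 [0.048 0.057 0.062]
[ 0.45589077 -0.09361104  0.1543633 ] [-0.19500863  0.10751295 -0.65069251]
```

View pics/f.png

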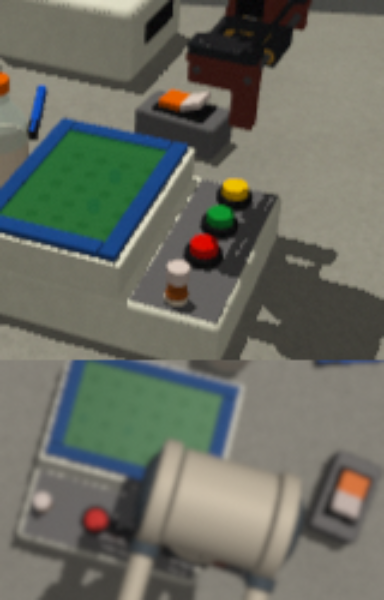

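The rocker is on: the orange paddle is level at 57 mm and the white end is up. The tip is above the yellow key, so I press it now.

>>> apply_moves(
  deltas="0 0 0.03 0 0 0 1; 0 0 0.055 0 0 0 1; 0 0 0.067 0 0 0 1; 0 0 0.071 0 0 0 1; 0 0 0.075 0 0 0 1; 0 0 0.079 0 0 0 1; 0 0 0.081 0 0 0 1; 0 0 0.082 0 0 0 1; 0 0 0.082 0 0 0 1; 0 0 0.082 0 0 0 1",
)

```text
t: 10.45
tcp_pos: [0.4562, -0.093, 0.0756]
orientation: [-3.141, 0.003, 2.827]
ft_force: [-7.0, 0.5, 15.0]
grip_width: 0.0004
```

>>> apply_moves(
  deltas="0 0 -0.03 0 0 0 1; 0 0 -0.06 0 0 0 1; 0.002 0.025 -0.07 0 0 0 1; 0.003 0.045 -0.07 0 0 0 1; 0.003 0.054 -0.07 0 0 0 1; 0.003 0.054 -0.07 0 0 0 1; 0.003 0.054 -0.07 0 0 0 1",
)

```text
t: 11.32
tcp_pos: [0.4694, -0.0408, 0.1424]
orientation: [-3.141, -0.0, 2.827]
ft_force: [-0.1, 0.4, 0.0]
grip_width: 0.0004
```

Run:
```python
from h import *
b=cap('side')
A=b['color'][110:260,230:390]
cv2.imwrite('pics/g.png',cv2.resize(A,None,fx=3,fy=3)[:,:,::-1])
P=pts(b);h=cv2.cvtColor(b['color'],cv2.COLOR_RGB2HSV)
for n,lo,hi in(('y',(20,150,120),(32,255,255)),('r',(0,200,90),(4,255,255)),('g',(50,120,60),(85,255,255))):
    m=cv2.inRange(h,lo,hi)>0;m[:,:300]=0;m[:160]=0;m[260:]=0;m[:,350:]=0
    print(n,np.percentile(P[m][:,2],[25,50,75,90]).round(4),np.median(P[m],0).round(3))
s=env.sense();print(s['tcp_pos'],s['ft_force'])
```

```text
y [0.0723 0.0734 0.0744 0.0749] [ 0.455 -0.093  0.073]
r [0.0774 0.079  0.0801 0.081 ] [0.484 0.017 0.079]
g [0.0768 0.0789 0.0801 0.0807] [ 0.47  -0.036  0.079]
[ 0.46944456 -0.04088046  0.14244596] [-0.39962864 -0.08316973 -0.37526089]
```

View pics/g.png

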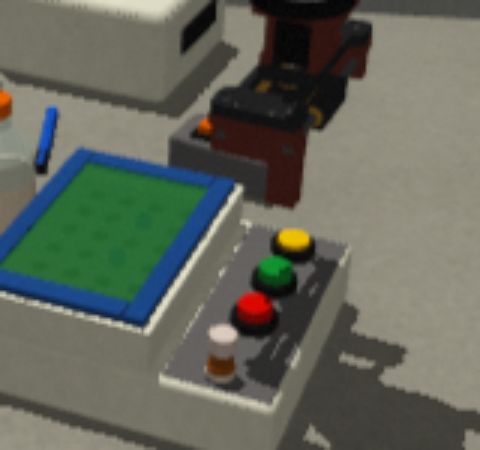

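The yellow cap (293,243) is 6 mm lower than before, while red and green are still up. The tip is over green, so I press it now.

>>> apply_moves(
  deltas="0 0 0.03 0 0 0 1; 0 0 0.048 0 0 0 1; 0 0 0.056 0 0 0 1; 0 0 0.06 0 0 0 1; 0 0 0.064 0 0 0 1; 0 0 0.067 0 0 0 1; 0 0 0.069 0 0 0 1; 0 0 0.07 0 0 0 1; 0 0 0.07 0 0 0 1; 0 0 0.07 0 0 0 1",
)

```text
t: 12.62
tcp_pos: [0.4699, -0.0405, 0.0755]
orientation: [-3.142, 0.002, 2.827]
ft_force: [-8.1, 0.6, 14.1]
grip_width: 0.0004
```

>>> apply_moves(
  deltas="0 0 -0.03 0 0 0 1; 0 0 -0.07 0 0 0 1; 0 0 -0.12 0 0 0 1; 0.02 -0.03 -0.15 0 0 0 1; 0.05 -0.08 -0.15 0 0 0 1; 0.07 -0.13 -0.15 0 0 0 1; 0.07 -0.18 -0.15 0 0 0 1; 0.07 -0.2 -0.15 0 0 0 1; 0.07 -0.2 -0.15 0 0 0 1; 0.07 -0.2 -0.15 0 0 0 1",
)

```text
t: 13.88
tcp_pos: [0.3415, -0.2084, 0.2227]
orientation: [3.141, 0.0, 2.827]
ft_force: [0.2, 0.6, -0.2]
grip_width: 0.0005
```

Run:
```python
from h import *
b=cap('side');a=cap('top')
cv2.imwrite('pics/i.png',np.vstack([a['color'][:300],b['color'][:300+60]])[:,:400,::-1][:600])
P=pts(b);h=cv2.cvtColor(b['color'],cv2.COLOR_RGB2HSV)
for n,lo,hi in(('y',(20,150,120),(32,255,255)),('r',(0,200,90),(4,255,255)),('g',(50,120,60),(85,255,255))):
    m=cv2.inRange(h,lo,hi)>0;m[:,:300]=0;m[:160]=0;m[260:]=0;m[:,350:]=0
    print(n,np.percentile(P[m][:,2],[25,50,75,90]).round(4),np.median(P[m],0).round(3))
s=env.sense();print(s['tcp_pos'],s['ft_force'])
```

```text
y [0.0726 0.074  0.0747 0.0754] [ 0.455 -0.094  0.074]
r [0.0767 0.0792 0.0803 0.0808] [0.484 0.017 0.079]
g [0.0727 0.0734 0.0742 0.075 ] [ 0.47  -0.039  0.073]
[ 0.3415645  -0.2080879   0.22265059] [-0.36002343 -0.11336248  0.26527268]
```

View pics/i.png

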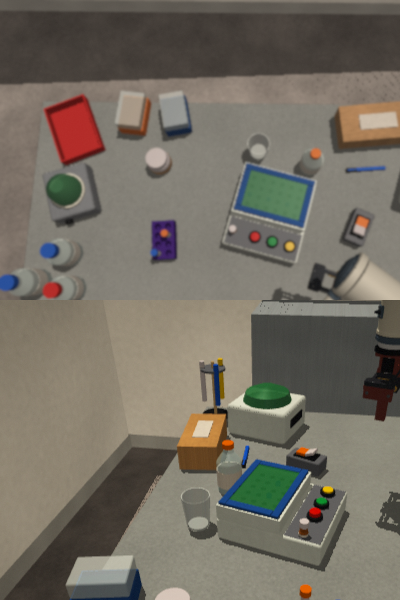

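Everything is in its final state: the lid (275,195) is flat, the rocker (359,227) is on, yellow and green are down and red is up. The loose things stand where they were.

```bash
python3 -c "
from cell import env
print(env.hand_in())"
```

```text
the job is handed in; nothing more can be done
None
```

I shut the lid, tipped the rocker on, then pressed the yellow and green keys, in that order, using only the closed fingertips. I handed the job in at about 14 s; no verdict is reported.

| Item | Where the tip stopped | Check afterwards |
|---|---|---|
| Lid | 104 mm, about 16 N | Level, top face at 104 mm |
| Rocker | 58 mm, about 12 N | Orange paddle at 57 mm, white end up |
| Yellow key | 76 mm, about 15 N | About 6 mm lower than before |
| Green key | 76 mm, about 14 N | About 6 mm lower than before |
| Red key | not touched | Same height as before |

In the last pictures the loose things look unmoved and the arm is clear of everything. I compared the loose things by eye and did not measure them. No check failed or disagreed.

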